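Bolt the cover of a board test jig

TASK

The cover of the board test jig is closed but not bolted. With one fingertip press the jig's long spring catch bar down, and while holding it down push the bolt's upright tab fully home with the other fingertip; then let the catch spring back up so that it locks the bolt, and move clear. Only touch the mechanism - grasp and lift nothing, and leave the loose things on and around the jig where they are.

Things in the scene. Friction and masses are not known exactly. Their poses are not given: they have to be found in the camera images.
- jig: Board test jig fixed to the bench: grey box with black deck, 45 mm high. Origin on the bench; deck spans x -120 to 140, y -150 to 150 mm, z up. An aluminium cover frame with clear window, top 75 mm high, lies over x 5 to 135 mm. On the near strip the catch bar runs along y on the line x = -85 mm and, beside it, the bolt on the line x = -35 mm. The bolt slides to +y (at yaw 0 the robot's left).
- catch_bar (a point): Spring catch: flat level steel bar, 26 (x) x 130 (y) x 8 mm; press it anywhere, a fingertip can slide along it. Origin: centre of its top face, at rest 92 mm above the bench, at jig x -85, y -35 mm; axes as the jig's. Moves straight down 14 mm at most, spring 2 N at first to 7 N; rises when let go. Pressed 7 mm or more it frees the bolt; let up, its tooth locks the bolt at the next rack notch.
- bolt_tab (a point): Upright steel tab by which the bolt is pushed: 26 (x) x 8 mm thick (y), 48 mm tall on the flat bolt bar (20 mm wide, top 59 mm above the bench, reaching 36 mm behind the tab; nothing higher behind the tab on that line). Origin: centre of the tab's top, 107 mm above the bench, jig x -35 mm, y -30 mm plus the bolt's joint value; axes as the jig's. Push its -y face to +y; friction about 3 N.
- keeper (a point): Middle of the cover's steel staple into which the bolt's tip goes: jig x -35, y 104 mm; the staple is 14 mm long (y), its top 68 mm above the bench. Between it and the tab two guide straps (jig y 30 to 72 mm, 64 mm high) hold the bolt bar down.
- catch (a joint): How far the catch bar is pressed down, m: 0 up (at rest), 0.014 at the bottom stop; the bolt is free from 0.007 on.
- bolt (a joint): Bolt position, m, growing towards the jig's +y: starts at 0 to 0.005 (open, tip short of the staple), 0.036 is fully home against a hard stop, tip through the staple. With the catch up the bolt has play of about 6 mm at the open end and 3 mm at home (0.033 to 0.036).
- connector: Loose green and steel board connector, 14 x 31 x 16 mm high, on the jig's deck near its near left corner; origin centre of underside. Leave alone.
- capacitor: Loose blue upright capacitor, 16 mm diameter, 26 mm high, on the jig's deck near its near right corner; origin centre of underside. Leave alone.
- screwdriver: Small screwdriver with a blue handle, 170 mm long (along its y), 18 mm high, lying on the jig's cover; origin mid-length, underside. Leave alone.
- usb_stick: White memory stick 20 x 60 x 9 mm on the bench beside the jig; origin centre of the body's underside. Leave alone.
- solder_reel: Steel-coloured solder reel, 54 mm diameter, 42 mm high, standing flat on the bench; origin centre of underside. Leave alone.
- pliers: Small pliers with blue handles, about 140 mm long (along y) and 60 mm wide, 12 mm high, lying on the bench; origin at the pivot, underside. Leave alone.
- phone: White phone 62 x 125 x 9 mm, lying on the bench; origin centre of underside. Leave alone.

How it is judged:
By the outcome, as a careful person would: the job done as asked, in the order asked, and still so for the second after the job is handed in, with the robot touching nothing.
It also fails if it takes over 38 s, if anything falls off the work surface, if the arm or the gripper's body presses on something with over 40 N, if the wrist force passes 120 N, or if a joint passes its speed limit or range.

ROBOT

A 6-joint arm with a two-finger parallel gripper is mounted at the origin on the work surface. World frame = base frame: x ahead of the robot, y to its left, z up, the work surface at z = 0. Lengths are in m, angles in rad, forces in N, time in s.
With the tool pointing down it reaches from about 0.375 to 0.75 m from the base axis. Payload 9 kg.
Tool frame: the origin (TCP) lies at the very end of the fingers, on their centre line; the grasp point (between the pads) lies manip.pinch_z behind it (manip.pinch_z is the distance from the TCP to the grasp point, in m); z points along the fingers, y is the direction in which the jaws open and shut (so a half turn about z gives the same grasp; the last joint's range is limited). The gripper opens to 85 mm and grips with 20 to 120 N. Pads are 22 mm wide; open, the fingers measure 114 mm over their backs; the gripper's body (76 mm by 85 mm) begins 54 mm behind the grasp point. The pads swing forward as they close: fully open they stand 13 mm farther back than shut.
Start: joints at [0.916, 0.104, 0.097, 1.564, 0, 1.353], TCP at [0.254, 0.544, 0.231] pointing down, gripper open.
Joint ranges: [-2.99, 2.99], [-0.84, 1.86], [-1.1, 1.16], [-1.84, 2.11], [-1.51, 1.56], [-3.14, 3.14]. Speed limits (rad/s): [2.22, 2.22, 2.57, 3.14, 3.14, 3.14].

INTERFACE

Orientations are given as a 3x3 rotation matrix whose columns are the frame's x, y, z axes.
In Python, from cell import manip, vision gives the robot as it stands.
- The arm moves only by the tool apply_moves, never from a script. Its argument "motion" is a list of rows, each a list of 5 numbers: the opening, from 0 (shut) to 1 (fully open), then the shift along the world's x, y, z in mm, then the turn about the world's z in rad. In form: [[hand, dx, dy, dz, spin], ...]. A call has exactly 5 rows; each row is the pose to reach, as a shift and turn from the pose measured when the call began; what a row does not reach only later rows make up. A row lasts 1/10 s, in which the tool goes at most 50 mm and 8.59 degrees, less where a joint would pass 70% of its speed; a pose out of reach is approached as far as the arm can. A call with a gripper value outside its range is refused whole. The fingers move at their own pace and stop on an object; "newtons" is the grip in N (left out, the last holds). Time passes only in rows, so rows that repeat a pose let the fingers close, or fill a call up. It gives the time, the measured TCP pose, the force and the opening at its end, in the units of the state.
- manip.get_obs(): the state, without advancing time (a new reading comes with each control period).
- vision.grab_frame(name): name is "scene" or "top" or "wrist"; returns a dict with "img" (384x512x3 uint8, red, green, blue), "mtx" (3x3 intrinsics, pixels), "extrinsics" (4x4, takes a point from world to camera coordinates). Camera axes: x right, y up, looking along -z (the intrinsics and any distortion apply to the point x, -y, -z); pixel columns grow to the right and rows downward; lengths in m; the calibration is good to about 2 mm. The wrist camera is an equidistant fisheye: a pixel r from the principal point sees the ray r / f radians off the axis. A picture is of the moment at which its call begins. There is no depth.
- manip.sign_off(): hands the job in, once; it reports no verdict.
The state is a dict: "t": time; "q": joint angles; "joint_vel": joint speeds; "effort": joint torques, N m; "ee_pos": TCP position; "eef_rot": TCP orientation; "wrist_force": force on the tool from outside, world axes, zero at the start; "ft_torque": the same for the moment, N m; "opening": finger opening in m.
Only numpy, scipy, OpenCV 4.12 (cv2) and the standard library are available. Lean on these libraries where they do the work, as an engineer would, in place of code of your own. Each camera call takes 0.05 s, during which the arm holds its last target. There are 200 camera calls.

## Working session

There is one attempt and no reset: what is moved stays moved. The work goes in short steps, Python scripts to look and compute and a tool call to move; the robot and the scene stay as the last step left them, time stands still between calls to the robot, and variables do not carry over. Pictures are saved under pics/ and viewed, about 8 in all and at most 12, crops included, and the job is handed in when it is done.

Besides the shell and the picture viewer there is one more tool, called after "Emit:" in YAML: its name, and indented under it one key for each argument. apply_moves: Moves the arm, as the interface text tells. Its arguments: {"type":"object","properties":{"motion":{"type":"array","items":{"type":"array","items":{"type":"number"}}},"newtons":{"type":"number"}},"required":["motion"]}

```bash
mkdir -p pics; ls
python3 - <<'E'
from cell import manip, vision
import cv2,pickle
o=manip.get_obs(); print(o, manip.pinch_z)
F={}
for n in ("scene","top"):
    f=vision.grab_frame(n); F[n]=f; cv2.imwrite(f"pics/{n}1.png",f["img"][:,:,::-1]); print(n,f["mtx"],f["extrinsics"],[k for k in f])
pickle.dump(F,open("f1.pkl","wb"))
E
```

```text
pics
{'t': 0.0, 'q': array([9.16346079e-01, 1.04711193e-01, 9.64435806e-02, 1.56388279e+00,
       1.89568869e-05, 1.35309986e+00]), 'joint_vel': array([-1.40801094e-04,  6.66372619e-04, -1.09438284e-03,  2.99481329e-05,
        9.70132365e-04, -2.26796426e-04]), 'effort': array([ 9.80269688e-04, -5.56931233e+01,  5.03648329e+01,  1.68331544e-02,
       -2.78039979e-04,  9.61632907e-06]), 'ee_pos': array([0.25357549, 0.54341312, 0.23050122]), 'eef_rot': array([[-9.06129452e-01,  4.22999658e-01, -8.39296844e-04],
       [ 4.23000377e-01,  9.06128883e-01, -1.06276011e-03],
       [ 3.10963947e-04, -1.31802112e-03, -9.99999083e-01]]), 'wrist_force': array([-0.03289631, -0.72828296,  0.20403804]), 'ft_torque': array([ 0.01105185, -0.01306129, -0.03141039]), 'opening': 0.08544622994612681} 0.0187
scene [[389.81210679   0.         257.14506782]
 [  0.         389.81210679 186.94047329]
 [  0.           0.           1.        ]] [[-0.18910004  0.98194968  0.00399916  0.10143566]
 [-0.592315   -0.11731212  0.79712033  0.24560382]
 [ 0.7832012   0.14836672  0.60380725 -1.51699932]
 [ 0.          0.          0.          1.        ]] ['img', 'mtx', 'extrinsics']
top [[382.82073972   0.         256.81221928]
 [  0.         382.82073972 192.59040508]
 [  0.           0.           1.        ]] [[ 0.01460337 -0.99983003 -0.01125433  0.00365276]
 [ 0.99426778  0.01332802  0.10608463 -0.57117853]
 [-0.10591661 -0.01273901  0.99429341 -1.2069735 ]
 [ 0.          0.          0.          1.        ]] ['img', 'mtx', 'extrinsics']
```

View pics/scene1.png

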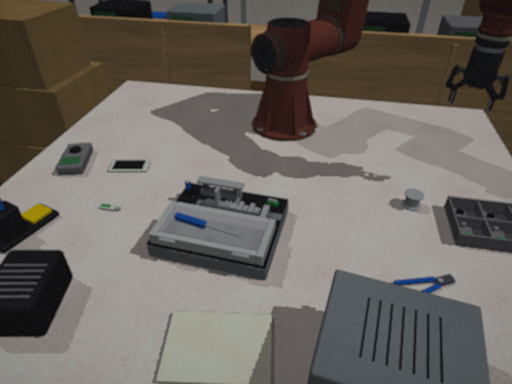

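View pics/top1.png

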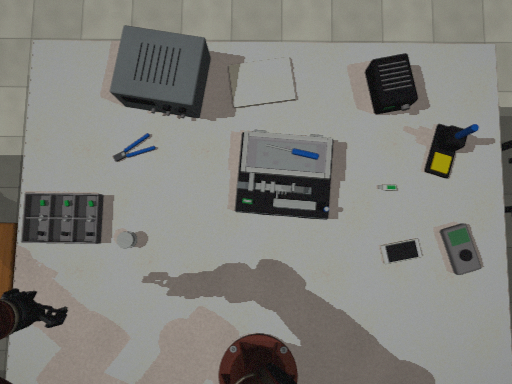

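The scene and top views show the jig at about (285,175) in top. Its near strip faces the robot, with the catch bar at about (295,205) and the bolt at about (275,187). I'll enlarge both views.

Run:
```python
import cv2,pickle,numpy as np
F=pickle.load(open("f1.pkl","rb"))
a=F["top"]["img"][120:225,228:343,::-1]; b=F["scene"]["img"][172:277,140:300,::-1]
a=cv2.resize(a,None,fx=5,fy=5,interpolation=cv2.INTER_CUBIC)
cv2.imwrite("pics/crop1.png",a)
cv2.imwrite("pics/crop2.png",cv2.resize(b,None,fx=5,fy=5,interpolation=cv2.INTER_CUBIC))
```

```text
(no output)
```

View pics/crop1.png

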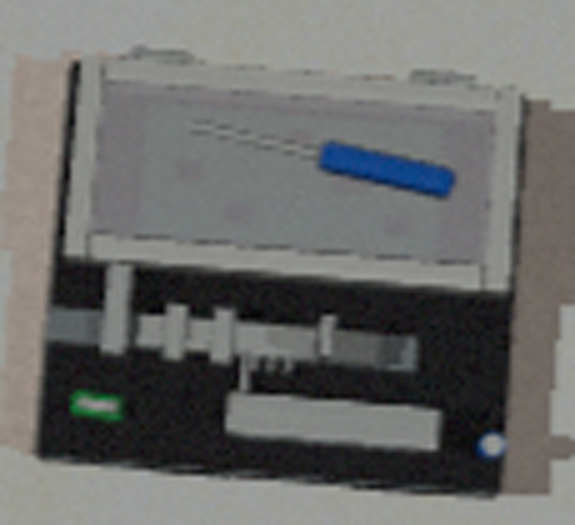

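View pics/crop2.png

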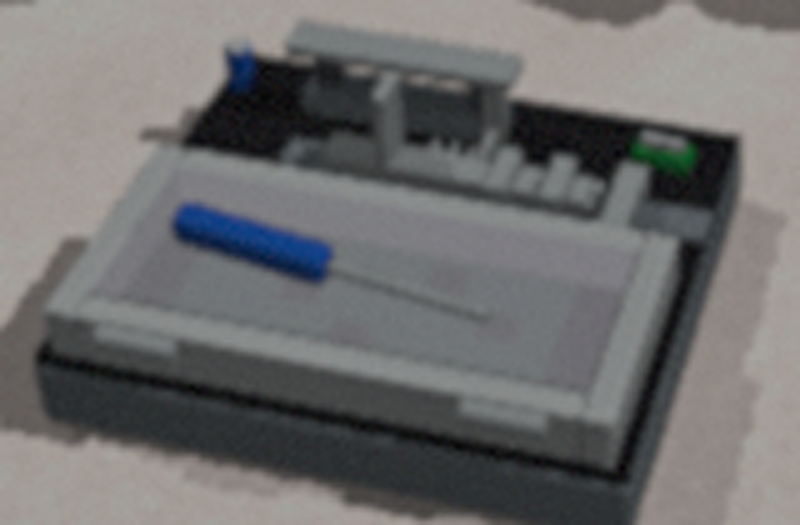

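```bash
cat > h.py <<'E'
import numpy as np
def ray(f,u,v,z):
    K,E=f["mtx"],f["extrinsics"]; R,t=E[:3,:3],E[:3,3]
    d=np.array([(u-K[0,2])/K[0,0],-(v-K[1,2])/K[1,1],-1]); c=-R.T@t; d=R.T@d
    return c+d*(z-c[2])/d[2]
def proj(f,p):
    K,E=f["mtx"],f["extrinsics"]; q=E[:3,:3]@p+E[:3,3]; q=np.array([q[0],-q[1],-q[2]]); q=K@q; return q[:2]/q[2]
E
python3 - <<'E'
import pickle,numpy as np
from h import *
F=pickle.load(open("f1.pkl","rb"));f=F["top"]; s=F["scene"]
T=lambda x,y,z:ray(f,228+(x-2)/5,120+(y-2)/5,z)
S=lambda x,y,z:ray(s,140+(x-2)/5,172+(y-2)/5,z)
fit=[]
def add(name,pts,z,loc):
    for p,l in zip(pts,loc): fit.append((name,T(*p,z)[:2],l))
add("deck",[(38,458),(500,495)],.045,[(-.12,.15),(-.12,-.15)])
add("bar",[(228,392),(441,412),(438,450),(226,432)],.092,[(-.072,.03),(-.072,-.1),(-.098,-.1),(-.098,.03)])
add("cover",[(66,256),(506,290),(523,92)],.075,[(.005,.15),(.005,-.15),(.135,-.15)])
P=np.array([a[1] for a in fit]);L=np.array([a[2] for a in fit])
def kab(P,L):
    A=L-L.mean(0);B=P-P.mean(0); y=np.arctan2((A[:,0]*B[:,1]-A[:,1]*B[:,0]).sum(),(A*B).sum())
    R=np.array([[np.cos(y),-np.sin(y)],[np.sin(y),np.cos(y)]]); return y,R,P.mean(0)-R@L.mean(0)
for i in (slice(0,6),slice(2,6)):
    y,R,t=kab(P[i],L[i]); print("yaw",y,"t",t); 
    for a in fit: print(a[0],((a[1]-t)@R*1000-np.array(a[2])*1000).round(1))
y,R,t=kab(P[:6],L[:6])
print("tab top jig",(T(328,330,.107)[:2]-t)@R*1000,(T(321,330,.107)[:2]-t)@R*1000,(T(336,330,.107)[:2]-t)@R*1000)
# scene view: bar far-left top corners, tab top
for n,p,z in (("bar 72,-100",(285,48),.092),("bar -72,30",(516,82),.092),("bar -98,30",(525,58),.092),("bar -98,-100",(300,22),.092),("tab top",(388,80),.107)):
    print("scene",n,((S(*p,z)[:2]-t)@R*1000).round(1))
tw=lambda x,yy:(R@np.array([x,yy])+t)
print("approach",tw(-.060,-.055),"connector/cap",(T(97,405,.061)[:2]-t)@R,(T(492,444,.071)[:2]-t)@R)
E
```

```text
yaw -0.0687354998047229 t [ 0.61871144 -0.07511918]
deck [ 0.  -3.5]
deck [0.9 2.9]
bar [-0.5  0.6]
bar [-2.  -0.1]
bar [0.6 0.2]
bar [ 0.9 -0.1]
cover [  1.2 -11.8]
cover [ 2.1 12.3]
cover [-1.   9.7]
yaw -0.07525078398354602 t [ 0.61868277 -0.07552012]
deck [-0.9 -3.8]
deck [1.8 2.5]
bar [-0.7  0.5]
bar [-1.4 -0.2]
bar [ 1.3 -0.1]
bar [ 0.7 -0.3]
cover [  0.3 -11.4]
cover [ 3.  12.8]
cover [-0.1 11. ]
tab top jig [-31.24920791 -26.49333973] [-31.59645564 -22.26454831] [-30.85238859 -31.32581516]
scene bar 72,-100 [-67.2 -96. ]
scene bar -72,30 [-70.8  33.8]
scene bar -98,30 [-92.5  32.5]
scene bar -98,-100 [-92.1 -97.1]
scene tab top [-36.2 -24.9]
approach [ 0.55507564 -0.12586842] connector/cap [-0.08449592  0.11133507] [-0.08934043 -0.13578877]
```

The catch bar fits to about 1 mm, with jig yaw about -0.07. The tab sits at jig y of about -27. Next I move over the jig with the jaws set across x.

Emit:
apply_moves:
  motion:
    - [0.42,18,-40,0,-0.1]
    - [0.42,36,-80,0,-0.2]
    - [0.42,54,-120,0,-0.3]
    - [0.42,72,-160,0,-0.4]
    - [0.42,90,-200,0,-0.5]
  newtons: 40

```text
t: 0.6
ee_pos: [0.3438, 0.3418, 0.2302]
eef_rot: [[-0.589, 0.808, -0.001], [0.808, 0.589, -0.001], [0.0, -0.001, -1.0]]
wrist_force: [1.1, 0.1, 0.8]
opening: 0.0358
```

Emit:
apply_moves:
  motion:
    - [0.42,20,-44,0,-0.1]
    - [0.42,40,-88,0,-0.2]
    - [0.42,60,-132,0,-0.3]
    - [0.42,80,-176,0,-0.4]
    - [0.42,100,-220,0,-0.5]

```text
t: 1.1
ee_pos: [0.4441, 0.1199, 0.2301]
eef_rot: [[-0.126, 0.992, -0.001], [0.992, 0.126, 0.0], [0.0, -0.001, -1.0]]
wrist_force: [0.5, 0.1, -0.4]
opening: 0.0356
```

Emit:
apply_moves:
  motion:
    - [0.42,20,-44,0,-0.1]
    - [0.42,40,-88,0,-0.197]
    - [0.42,60,-132,0,-0.197]
    - [0.42,80,-176,0,-0.197]
    - [0.42,100,-220,0,-0.197]

```text
t: 1.6
ee_pos: [0.5444, -0.1021, 0.2298]
eef_rot: [[0.071, 0.997, -0.002], [0.997, -0.071, 0.001], [0.0, -0.002, -1.0]]
wrist_force: [1.8, 0.7, -0.0]
opening: 0.0357
```

Emit:
apply_moves:
  motion:
    - [0.42,6,-12,-20,0]
    - [0.42,12,-25,-50,0]
    - [0.42,12,-25,-80,0]
    - [0.42,12,-25,-95,0]
    - [0.42,12,-25,-95,0]

```text
t: 2.1
ee_pos: [0.5549, -0.1263, 0.1323]
eef_rot: [[0.071, 0.997, -0.006], [0.997, -0.071, 0.003], [0.002, -0.006, -1.0]]
wrist_force: [0.1, 0.8, 0.4]
opening: 0.036
```

Run:
```python
from cell import manip, vision
import cv2,pickle,numpy as np
from h import *
F={n:vision.grab_frame(n) for n in ("top","scene","wrist")}
pickle.dump(F,open("f2.pkl","wb"))
o=manip.get_obs(); print(o["ee_pos"],o["wrist_force"],o["opening"]); print(F["wrist"]["mtx"][0])
cv2.imwrite("pics/w2.png",F["wrist"]["img"][:,:,::-1])
a=F["top"]["img"][120:225,228:343,::-1]; b=F["scene"]["img"][140:220,180:290,::-1]
g=lambda i,w,h:cv2.resize(i,(w,h),interpolation=cv2.INTER_CUBIC)
cv2.imwrite("pics/b2.png",np.vstack([g(b,550,400)]))
```

```text
[ 0.55709543 -0.12710005  0.13650414] [-0.29288166 -0.64665837  0.91917153] 0.0357797094534349
[297.31863964   0.         253.68683665]
```

View pics/w2.png

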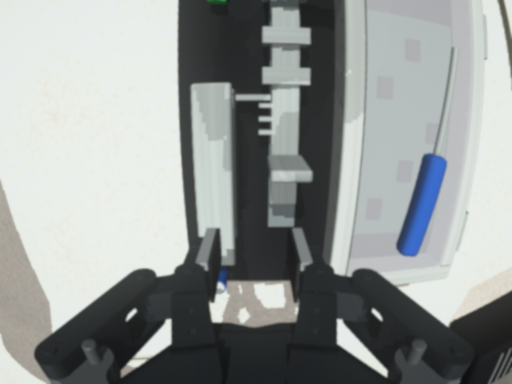

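View pics/b2.png

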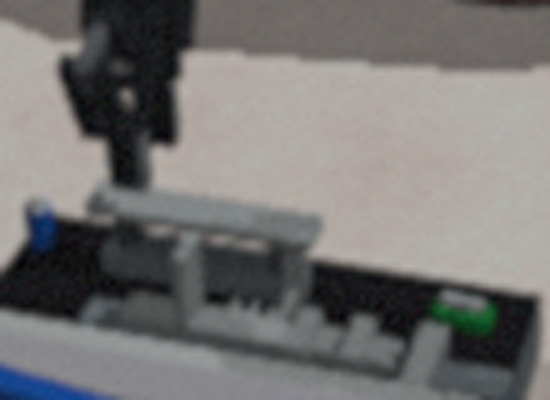

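Wrist view: the left tip at (208,235) lies over the bar, and the right tip at (300,240) lies on the tab's line behind it. The bar spans columns 195–235 and the tab (270–312, 155–182). I'll quantify this by casting fisheye rays.

```bash
cat >> h.py <<'E'
def wray(f,u,v,z):
    K,E=f["mtx"],f["extrinsics"]; R,t=E[:3,:3],E[:3,3]
    a=np.array([(u-K[0,2])/K[0,0],(v-K[1,2])/K[1,1]]); r=np.hypot(*a); k=np.sin(r)/r
    d=R.T@np.array([a[0]*k,-a[1]*k,-np.cos(r)]); c=-R.T@t
    return c+d*(z-c[2])/d[2]
E
python3 - <<'E'
import pickle
from h import *
F=pickle.load(open("f2.pkl","rb"));w=F["wrist"]
tcp=np.array([.5571,-.1271]); y=-.071; R=np.array([[np.cos(y),-np.sin(y)],[np.sin(y),np.cos(y)]])
for n,u,v,z in (("bar far L",193,85,.092),("bar far R",230,83,.092),("bar near R",236,264,.092),("bar near L",198,236,.092),("tab top far L",270,155,.107),("tab top far R",306,155,.107),("tab top near R",312,179,.107),("tab top near L",273,181,.107),
 ("tipL outer",203,230,.135),("tipL inner",217,230,.135),("tipR inner",294,230,.135),("tipR outer",305,230,.135),("staple",270,100,.059)):
    print(n,((wray(w,u,v,z)[:2]-tcp)@R*1000).round(1))
E
```

```text
bar far L [-38.  83.]
bar far R [-14.8  83.5]
bar near R [-13.4 -43.5]
bar near L [-39.9 -20.4]
tab top far L [ 9.3 41.1]
tab top far R [30.6 41.2]
tab top near R [35.1 26.4]
tab top near L [11.3 25.1]
tipL outer [-27.7   6.1]
tipL inner [-20.    6.2]
tipR inner [21.4  6.2]
tipR outer [27.4  6.1]
staple [11.5 71.9]
```

Tips at ±24 mm line up with the bar (-26.5) and the tab (+22), so I shift x by -2 mm. Now descend towards contact.

Emit:
apply_moves:
  motion:
    - [0.42,-1,0,-12,0]
    - [0.42,-2,0,-24,0]
    - [0.42,-2,0,-34,0]
    - [0.42,-2,0,-38,0]
    - [0.42,-2,0,-38,0]

```text
t: 2.75
ee_pos: [0.5545, -0.1268, 0.0974]
eef_rot: [[0.071, 0.998, -0.001], [0.998, -0.071, 0.0], [0.0, -0.001, -1.0]]
wrist_force: [0.1, -0.7, 0.3]
opening: 0.0356
```

Emit:
apply_moves:
  motion:
    - [0.42,0,0,-3,0]
    - [0.42,0,0,-5,0]
    - [0.42,0,0,-7,0]
    - [0.42,0,0,-8,0]
    - [0.42,0,0,-8,0]

```text
t: 3.25
ee_pos: [0.5546, -0.1269, 0.0895]
eef_rot: [[0.071, 0.998, -0.001], [0.998, -0.071, 0.0], [0.0, -0.001, -1.0]]
wrist_force: [-0.4, 0.4, 1.1]
opening: 0.0358
```

Emit:
apply_moves:
  motion:
    - [0.42,0,0,-2,0]
    - [0.42,0,0,-4,0]
    - [0.42,0,0,-4,0]
    - [0.42,0,0,-4,0]
    - [0.42,0,0,-4,0]

```text
t: 3.75
ee_pos: [0.5547, -0.1269, 0.0857]
eef_rot: [[0.071, 0.998, -0.001], [0.998, -0.071, 0.0], [0.0, -0.001, -1.0]]
wrist_force: [-0.1, -0.8, 2.8]
opening: 0.0359
```

Emit:
apply_moves:
  motion:
    - [0.42,0,0,-2,0]
    - [0.42,0,0,-4,0]
    - [0.42,0,0,-4,0]
    - [0.42,0,0,-4,0]
    - [0.42,0,0,-4,0]

```text
t: 4.25
ee_pos: [0.5547, -0.1269, 0.0818]
eef_rot: [[0.071, 0.998, -0.001], [0.998, -0.071, 0.0], [0.0, -0.001, -1.0]]
wrist_force: [-0.8, 0.7, 4.6]
opening: 0.0359
```

Run:
```python
from cell import manip, vision
import cv2,pickle,numpy as np
f=vision.grab_frame("wrist"); pickle.dump(f,open("f3.pkl","wb"))
cv2.imwrite("pics/w3.png",cv2.resize(f["img"][40:310,150:370,::-1],None,fx=2,fy=2))
for i in range(4):
    o=manip.get_obs(); print(o["ee_pos"],o["wrist_force"],o["ft_torque"])
```

```text
[ 0.55472225 -0.12693926  0.08180267] [-1.30148846 -0.41411138  4.52847689] [0.06983377 0.25847103 0.01020232]
[ 0.55472225 -0.12693926  0.08180267] [-1.30148846 -0.41411138  4.52847689] [0.06983377 0.25847103 0.01020232]
[ 0.55472225 -0.12693926  0.08180267] [-1.30148846 -0.41411138  4.52847689] [0.06983377 0.25847103 0.01020232]
[ 0.55472225 -0.12693926  0.08180267] [-1.30148846 -0.41411138  4.52847689] [0.06983377 0.25847103 0.01020232]
```

View pics/w3.png

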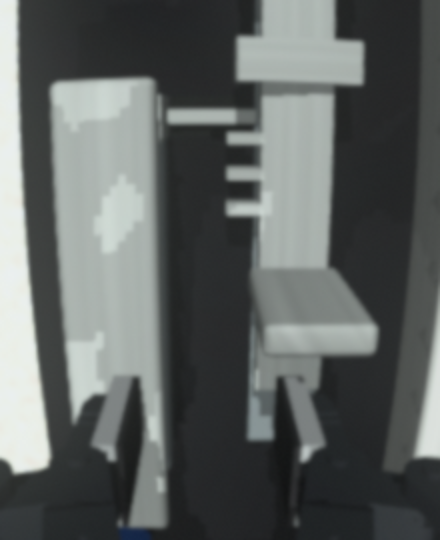

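Wrist crop: the left tip is pressing the bar (about 4.5 N, roughly 7 mm), and the right tip is behind the tab with a gap. Press about 3.5 mm more, then slide to +y.

Emit:
apply_moves:
  motion:
    - [0.42,0,0,-2,0]
    - [0.42,0,0,-3.5,0]
    - [0.42,0,0,-3.5,0]
    - [0.42,0,0,-3.5,0]
    - [0.42,0,0,-3.5,0]

```text
t: 4.8
ee_pos: [0.5547, -0.1269, 0.0783]
eef_rot: [[0.071, 0.998, -0.001], [0.998, -0.071, 0.0], [0.0, -0.001, -1.0]]
wrist_force: [-1.2, 0.8, 4.9]
opening: 0.0359
```

Emit:
apply_moves:
  motion:
    - [0.42,0.2,3,0,0]
    - [0.42,0.4,6,0,0]
    - [0.42,0.6,9,0,0]
    - [0.42,0.8,12,0,0]
    - [0.42,1.0,15,0,0]

```text
t: 5.3
ee_pos: [0.5563, -0.1129, 0.0787]
eef_rot: [[0.071, 0.997, 0.0], [0.997, -0.071, -0.002], [-0.002, 0.001, -1.0]]
wrist_force: [-0.8, -6.2, 5.4]
opening: 0.0356
```

Emit:
apply_moves:
  motion:
    - [0.42,0.2,4,0,0]
    - [0.42,0.5,8,0,0]
    - [0.42,0.8,12,0,0]
    - [0.42,1.1,15,0,0]
    - [0.42,1.1,15,0,0]

```text
t: 5.8
ee_pos: [0.5576, -0.0988, 0.079]
eef_rot: [[0.072, 0.997, 0.001], [0.997, -0.072, -0.004], [-0.004, 0.001, -1.0]]
wrist_force: [-1.2, -3.7, 4.5]
opening: 0.0359
```

Emit:
apply_moves:
  motion:
    - [0.42,0.2,3,0,0]
    - [0.42,0.4,6,0,0]
    - [0.42,0.6,9,0,0]
    - [0.42,0.6,10,0,0]
    - [0.42,0.6,10,0,0]

```text
t: 6.3
ee_pos: [0.5583, -0.0897, 0.079]
eef_rot: [[0.072, 0.997, 0.001], [0.997, -0.072, -0.006], [-0.006, 0.001, -1.0]]
wrist_force: [0.0, -4.3, 4.4]
opening: 0.0361
```

Emit:
apply_moves:
  motion:
    - [0.42,0.1,1,-1,0]
    - [0.42,0.2,2,-1.5,0]
    - [0.42,0.3,3,-1.5,0]
    - [0.42,0.4,4,-1.5,0]
    - [0.42,0.4,4,-1.5,0]

```text
t: 6.8
ee_pos: [0.559, -0.0869, 0.078]
eef_rot: [[0.073, 0.997, 0.001], [0.997, -0.073, -0.008], [-0.008, 0.002, -1.0]]
wrist_force: [-1.9, -5.3, 5.5]
opening: 0.0358
```

Emit:
apply_moves:
  motion:
    - [0.42,0.1,1,0,0]
    - [0.42,0.2,2,0,0]
    - [0.42,0.2,3,0,0]
    - [0.42,0.2,3,0,0]
    - [0.42,0.2,3,0,0]

```text
t: 7.3
ee_pos: [0.5592, -0.085, 0.0781]
eef_rot: [[0.073, 0.997, 0.001], [0.997, -0.073, -0.011], [-0.01, 0.002, -1.0]]
wrist_force: [-1.9, -4.9, 4.8]
opening: 0.0358
```

Emit:
apply_moves:
  motion:
    - [0.42,0.1,1,0,0]
    - [0.42,0.2,2,0,0]
    - [0.42,0.2,3,0,0]
    - [0.42,0.2,4,0,0]
    - [0.42,0.2,4,0,0]

```text
t: 7.8
ee_pos: [0.5596, -0.0821, 0.0782]
eef_rot: [[0.074, 0.997, 0.002], [0.997, -0.074, -0.013], [-0.013, 0.003, -1.0]]
wrist_force: [-1.2, -5.6, 3.9]
opening: 0.0362
```

Run:
```python
from cell import manip, vision
import cv2,pickle,numpy as np
F={n:vision.grab_frame(n) for n in ("wrist","top")}; f=F["wrist"]; pickle.dump(F,open("f4.pkl","wb"))
cv2.imwrite("pics/w4.png",cv2.resize(f["img"][10:310,150:370,::-1],None,fx=2,fy=2))
o=manip.get_obs(); print(o["ee_pos"],o["wrist_force"],o["ft_torque"])
```

```text
[ 0.55955552 -0.08209702  0.07822359] [-1.82948114 -5.23055335  4.318611  ] [-1.14579628  0.49166766  0.01846974]
```

View pics/w4.png

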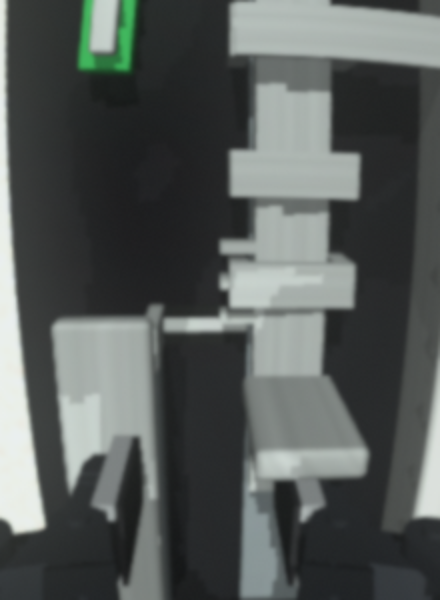

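Wrist crop: the tab has advanced to within a few mm of home and the rack teeth have passed the catch tooth, while the bar is still held down. Keep pushing until the hard stop shows in the force.

Emit:
apply_moves:
  motion:
    - [0.42,0.1,1,-0.5,0]
    - [0.42,0.2,2,-1,0]
    - [0.42,0.3,3,-1,0]
    - [0.42,0.3,4,-1,0]
    - [0.42,0.3,4,-1,0]

```text
t: 8.4
ee_pos: [0.56, -0.0809, 0.0778]
eef_rot: [[0.076, 0.997, 0.002], [0.997, -0.076, -0.018], [-0.018, 0.003, -1.0]]
wrist_force: [-3.1, -14.1, 5.8]
opening: 0.036
```

Emit:
apply_moves:
  motion:
    - [0.42,0.1,1,0,0]
    - [0.42,0.2,2,0,0]
    - [0.42,0.3,3,0,0]
    - [0.42,0.3,4,0,0]
    - [0.42,0.3,4,0,0]

```text
t: 8.9
ee_pos: [0.56, -0.0808, 0.0779]
eef_rot: [[0.079, 0.997, 0.0], [0.997, -0.079, -0.026], [-0.025, 0.002, -1.0]]
wrist_force: [-4.7, -20.8, 3.3]
opening: 0.0359
```

Hard stop reached (20 N, no further motion). Let the catch rise straight up while keeping light pressure on the tab.

Emit:
apply_moves:
  motion:
    - [0.42,0,1,3,0]
    - [0.42,0,1,6,0]
    - [0.42,0,1,10,0]
    - [0.42,0,1,14,0]
    - [0.42,0,0.5,18,0]

```text
t: 9.4
ee_pos: [0.5593, -0.0807, 0.095]
eef_rot: [[0.08, 0.997, -0.001], [0.996, -0.08, -0.026], [-0.026, 0.001, -1.0]]
wrist_force: [-1.5, -3.8, -3.3]
opening: 0.0358
```

Run:
```python
from cell import manip, vision
import cv2,pickle,numpy as np
f=vision.grab_frame("wrist"); 
cv2.imwrite("pics/w5.png",cv2.resize(f["img"][10:310,150:370,::-1],None,fx=2,fy=2))
o=manip.get_obs(); print(o["ee_pos"],o["wrist_force"],o["ft_torque"])
```

```text
[ 0.55961857 -0.08073245  0.0956722 ] [-2.44295824 -5.76447935 -2.83252846] [-1.00277804  0.51964037 -0.09318703]
```

View pics/w5.png

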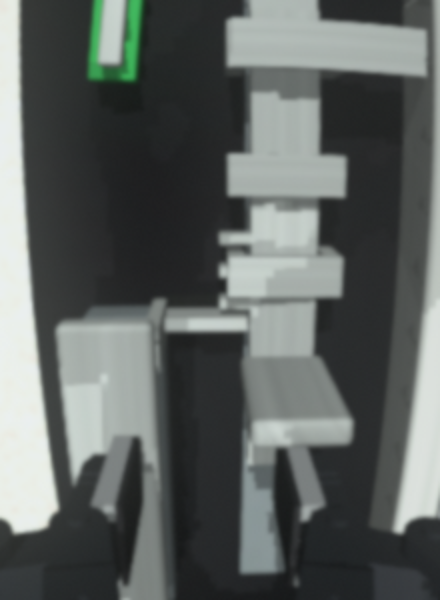

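Wrist crop: the bolt bar now runs through and beyond the staple (270,45). All three rack teeth are past the catch arm, and the bar appears to be up. Back off and clear.

Emit:
apply_moves:
  motion:
    - [0.42,0,-2,2,0]
    - [0.42,0,-5,4,0]
    - [0.42,0,-6,20,0]
    - [0.42,0,-6,50,0]
    - [0.42,0,-6,80,0]

```text
t: 9.95
ee_pos: [0.5594, -0.0864, 0.1774]
eef_rot: [[0.08, 0.997, -0.001], [0.996, -0.08, -0.026], [-0.026, 0.001, -1.0]]
wrist_force: [0.5, 0.4, -0.4]
opening: 0.0358
```

Emit:
apply_moves:
  motion:
    - [0.42,-10,20,20,0]
    - [0.42,-30,60,40,0]
    - [0.42,-45,100,40,0]
    - [0.42,-60,140,40,0]
    - [0.42,-60,140,40,0]

```text
t: 10.45
ee_pos: [0.4982, 0.0575, 0.2194]
eef_rot: [[0.075, 0.997, 0.001], [0.997, -0.075, -0.024], [-0.024, 0.003, -1.0]]
wrist_force: [-0.5, -1.0, 0.4]
opening: 0.0359
```

Run:
```python
from cell import manip, vision
import cv2,pickle,numpy as np
a,b=[vision.grab_frame(n)["img"] for n in ("top","scene")]
A=pickle.load(open("f1.pkl","rb"))
g=lambda i:cv2.resize(i[:,:,::-1],(390,290),interpolation=cv2.INTER_CUBIC)
c=lambda i:i[120:220,228:343]; d=lambda i:i[172:242,180:290]
cv2.imwrite("pics/fin.png",np.vstack([np.hstack([g(c(A["top"]["img"])),g(c(a))]),np.hstack([g(d(A["scene"]["img"])),g(d(b))])]))
o=manip.get_obs(); print(o["t"],o["ee_pos"],o["wrist_force"])
```

```text
10.55 [0.49955769 0.0543223  0.21867043] [-0.33672488  0.53248173  0.1353451 ]
```

View pics/fin.png

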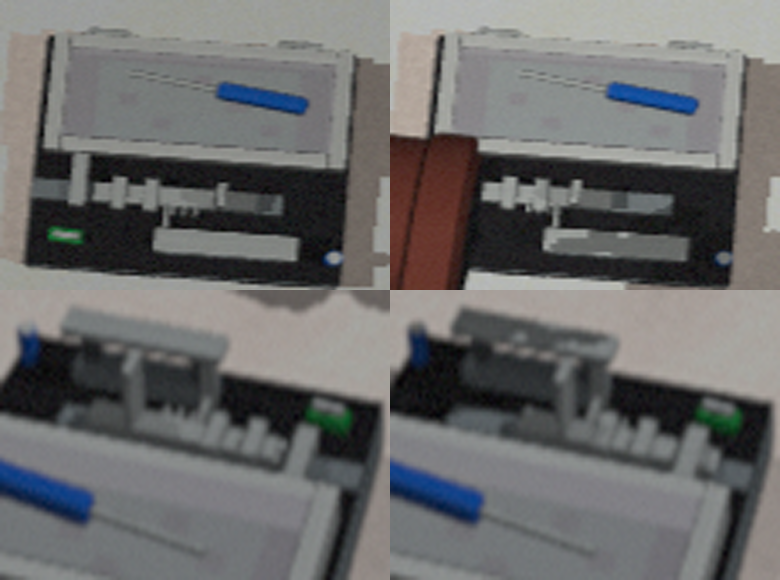

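Side by side (left before, right after): the catch bar is back up, the tab has moved about 36 crop px to the left, and the loose things have not moved. One last numerical check of the tab shift.

Run:
```python
from cell import manip, vision
import pickle,numpy as np
from h import *
A=pickle.load(open("f1.pkl","rb")); y=-.071; R=np.array([[np.cos(y),-np.sin(y)],[np.sin(y),np.cos(y)]])
t=np.array([.6187,-.0752]); B=vision.grab_frame("top")
ys=np.arange(-45,20,.5)
def prof(f):
    im=f["img"].mean(2); out=[]
    for yy in ys:
        v=[]
        for x in (-28,-25,-23.5):   # tab's far end, off the 20 mm bolt bar
            p=R@np.array([x,yy])/1000+t; u,w=proj(f,np.array([*p,.107])); 
            import cv2; v.append(cv2.getRectSubPix(im.astype(np.float32),(1,1),(float(u),float(w)))[0,0])
        out.append(np.mean(v))
    return np.array(out)
a,b=prof(A["top"]),prof(B)
for n,p in (("before",a),("after",b)):
    i=p.argmax(); w=np.clip(p-p.min()-.5*np.ptp(p),0,None)*(abs(ys-ys[i])<8); print(n,ys[i],(w*ys).sum()/w.sum(),p.max(),np.median(p))
```

```text
before -25.5 -25.89724780327172 117.863976 25.542873
after 5.0 6.107810770379994 144.99677 29.385693
```

```bash
python3 -c "
from cell import manip
print(manip.sign_off(), manip.get_obs()['t'])"
```

```text
the job is handed in; nothing more can be done
the job is handed in; nothing more can be done
```

The bolt is pushed home and the catch has sprung back up; I handed the job in about 11 s into the 38 s allowed.

I pressed the catch bar about 10 mm with one fingertip. While holding it, I pushed the tab to +y with the other fingertip until it hit a hard stop (about 20 N, no further motion). I then raised straight up so the catch rose, and moved clear.

**Last checks:**
- **Bolt:** in the top view the tab moved from jig y of about -26 to about +6 mm, which puts the bolt at about 0.036 (home). The wrist view at release showed the bolt bar through the staple and all rack teeth past the catch.
- **Catch:** the bar looks level and up in the final scene picture. I did not try to push the bolt back to test the lock.
- **Loose things:** the screwdriver and capacitor look unmoved in both final views. The connector was hidden by the arm in the top view, but looks unmoved in the scene view. I did not compare the usb stick, solder reel, pliers or phone afterwards.
- **Robot:** it stands clear, and the wrist force is at noise level.

**Disagreements:** the two fixed cameras differed by about 3 mm on the jig's position. An early wrist-camera reading put the tab about 10 mm too far forward. I settled contact by force instead.

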